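Set the gauge stick in the quick-release clamp

ROBOT

A 6-joint arm with a two-finger parallel gripper is mounted at the origin on a cart in front of the work surface, level with it; the furniture and walls round the work are solid. World frame = base frame: x ahead of the robot, y to its left, z up, the work surface at z = 0. Lengths are in mm, angles in rad, forces in N, time in s.
With the tool pointing down it reaches from about 350 to 775 mm from the base axis. Payload 7.3 kg.
Tool frame: the origin (TCP) lies on the centre line of the jaws, within the pads' length; the fingertips stand finger_overhang ahead of it and the grasp point (between the pads) lies 8 mm behind it (finger_overhang is the distance from the TCP to the fingertips, in mm); z points along the fingers, y is the line along which they close (so a half turn about z gives the same grasp; the last joint's range is limited). The gripper opens to 92 mm and grips with 3 to 60 N. Pads are 19 mm wide; open, the fingers measure 130 mm over their backs; the gripper's body (75 mm by 190 mm) begins 47 mm behind the grasp point.
Start: joints at [0.97, 0.342, 1.524, -0, 1.275, -0.146], TCP at [230.612, 471.659, 237.741] pointing down, gripper open.
Joint ranges: [-2.53, 2.53], [-0.77, 2.02], [0.04, 2.7], [-1, 4.14], [0.28, 2.66], [-3.11, 3.11]. Speed limits (rad/s): [2.57, 2.57, 3.14, 3.14, 3.14, 3.14].

INTERFACE

Orientations are given as [roll, pitch, yaw] about the fixed x, y, z axes, in that order (R = Rz(yaw) Ry(pitch) Rx(roll)).
In Python, from plant import get_obs, capture, close_job, finger_overhang gives the robot as it stands.
- The arm moves only by the shell command python3 -m inch 'ROWS'. ROWS is JSON, one flat list of numbers, 7 for each row, row after row: the turn, a rotation vector about the tool's x, y, z scaled (see below), then the shift along the tool's x, y, z scaled (see below), then the closure, from -1 (fully open) to 1 (shut). In form: [ax, ay, az, tx, ty, tz, gripper, ax, ay, az, tx, ty, tz, gripper, ...]. A call has 1 to 10 rows; each row shifts and turns the commanded pose from where the row before left it, along the tool's axes as they then stand; what a row does not reach is not made up. The controller multiplies each number of a shift by 0.8 m and each number of a turn by 1.5 rad. A row lasts 1/12 s, in which the tool goes at most 41.7 mm and 7.16 degrees, less where a joint would pass 70% of its speed; a pose out of reach is approached as far as the arm can. A call with a number of a shift or a turn outside -1 to 1 is refused whole. A call with a gripper value outside its range is refused whole. The fingers move at their own pace and stop on an object; the grip force is fixed at half the most. Time passes only in rows, so rows that do not move let the fingers close. It gives the time, the measured TCP pose, the force, the opening and the grip force at its end, in the units of the state.
- get_obs(): the state, without advancing time (a new reading comes with each control period).
- capture(name): name is "scene" or "top"; returns a dict with "image" (400x640x3 uint8, red, green, blue), "mtx" (3x3 intrinsics, pixels), "pose" (4x4, takes a point from camera to world coordinates). Camera axes: x right, y up, looking along -z (the intrinsics and any distortion apply to the point x, -y, -z); pixel columns grow to the right and rows downward; lengths in mm; the calibration is good to about 2 mm. A picture is of the moment at which its call begins. There is no depth.
- close_job(): hands the job in; it is judged then, once.
The state is a dict: "time": time; "joint_positions": joint angles; "dq": joint speeds; "tau": joint torques, N m; "tool_pos": TCP position; "tcp_rot": TCP orientation; "contact_force": force on the tool from outside, world axes, zero at the start; "moment": the same for the moment, N m; "grip_width": finger opening in mm; "finger_force": force on a finger pad.
Only numpy, scipy, OpenCV 4.12 (cv2) and the standard library are available. Lean on these libraries where they do the work, as an engineer would, in place of code of your own. Each camera call takes 0.05 s, during which the arm holds its last target. There are 200 camera calls.

TASK

The hexagonal gauge stick lies on the board with the wrong face up: roll it over there until the face with the three cross grooves is on top, then lay it that way up on the clamp's bed between the open jaws, the jaws around its far third and its middle about 5 cm in front of them, towards the robot. Then, with the lever not yet closed, turn the four-armed nut until the lever meets firm resistance (the moving jaw just pressing on the stick) about half-way through its swing, and swing the lever fully shut, so that the stick stays firmly clamped; leave the clay pot, the small standing punch and the ring gauge where they are.

Things in the scene. Friction and masses are not known exactly. Their poses are not given: they have to be found in the camera images.
- stick: Loose brown hexagonal wooden stick, 160 mm long, 36 mm across flats, 41.6 mm over corners, flats 20.8 mm wide, 0.16-0.28 kg. Origin at its centre, 18 mm above what it lies on. x = its length; z = out of the only face with three dark cross grooves (7 mm wide, 50 mm apart). At the start that face is two flats from the top, looking obliquely down to one side; the length points anywhere.
- board: Fixed pale board under the stick, 240 x 270 mm, top 15 mm above the table; origin at the centre of its underside. Rolling the stick one flat turns it 60 degrees about its far lower edge and moves it 20.8 mm. A level push may slide it; pushing the side corner (18 mm up) over along the rising arc about that edge (radius 36 mm) tips it; past half-way it falls onto the next flat by itself.
- clamp: Fixed quick-release clamp on a dark wooden foot. Origin on the table below the middle of the jaws; x away from the robot, y left, z up. Jaws are cork faced, 36 mm long in x (-18 to +18 mm), 87 to 116 mm above the table; the moving one (right) slides the stick along y to the fixed one (left). A steel skewer runs along y under the bed: nut at its left end, cam lever at its right end.
- bed (a point): On the flat top (84 mm above the table) of the clamp's grey bed rail, 30 mm wide, which runs along the clamp's x from 105 mm before the jaws' middle to 40 mm behind it. This point lies 47 mm in front of the jaws' middle: a good x for the stick's centre, with y half-way between the jaw faces; fingers that grip the stick's middle are then clear of the jaws. Axes as the clamp's.
- fixed_jaw (a point): Middle of the cork face of the fixed (left) jaw, 102 mm above the table, level with the middle of a stick on the bed; in the clamp frame at x = 0, y = +24 mm. The face looks to the right (-y of the clamp).
- jaw: Moving (right) jaw. Origin at the middle of its cork face, 102 mm above the table; it looks to +y of the clamp. Opening between the jaw faces with nothing gripped: 56.6 mm - 4 mm x nut - 5 mm x lever (rad), 50 to 55 mm at the start; at 41.6 mm both touch the stick. A stiff spring behind the jaw: moving the mechanism further presses with some 10 N per mm.
- nut (a joint): Four-armed capstan nut. Value in rad, 0.4 to 1.4 at the start, range 0 to 4.2; growing tightens: the upper spokes go towards the robot (clockwise seen from the left end). At 0 one spoke points straight up. 1 rad draws lever and moving jaw 4 mm to the left. Stiff (0.35 N m, about 10 N at a spoke), stays where left. Shut fingertips can push the upper spokes one after another.
- nut_axis (a point): Point on the nut's axis (along the clamp's y) in the plane of the spokes, 64 mm above the table; in the clamp frame x = 0, y = +66 mm. Four round spokes, 10 mm thick, at right angles, end in 14 mm balls centred 46 mm from the axis; hub radius 15 mm.
- lever (a joint): Cam lever, swings level. Value in rad: 0 = open, pointing right (-y of the clamp); grows as it swings to the robot; 1.5 = fully closed, at its stop, pointing at the robot (-x). 0 to 0.25 at the start. 1 rad moves the jaw 5 mm to the stick. Free, it needs about 4 N near its end, up to some 7 N when the jaw presses; it stays where left, but springs open again if the nut is far too tight (over 60 N).
- lever_pin (a point): On the upright pin about which the lever swings, 64 mm above the table; in the clamp frame x = 0, y = -78 mm + 4 mm x nut. The lever is a 13 mm round aluminium bar that leaves the pin level and rises to 90 mm above the table at its end, 92 mm out; 78 mm out it is some 85 mm above the table.
- lever_tip (a point): On the lever's centre line near its round end, 88 mm out from the pin and about 88 mm above the table. Push the lever shut from its far side.
- pot: Bystander: round clay pot, 55 mm wide, 49 mm high, on the table left of the clamp and behind it. Origin at the centre of its underside.
- punch: Bystander: small pale cap punch, 25 mm wide, 60 mm high, standing on the table behind the open lever. Origin at the centre of its underside.
- gauge: Bystander: flat wooden ring gauge with holes, 150 x 46 x 9 mm, lying left of the board. Origin at the centre of its underside.

How it is judged (in metres and radians):
On the way, in this order (a step that is already met when the one before it is completed fails the run):
1. the grooved face is on top while the stick still lies on the board (angle between stick's own z axis and vertical below 0.15 rad and height (world z) of stick below 0.045 m), for 0.2 s.
2. the stick lies on the clamp's bed between the jaws, grooved face on top, the lever still open (angle between stick's own z axis and vertical below 0.15 rad and z of stick in the frame of clamp between 0.096 and 0.108 m and x of stick in the frame of clamp between -0.072 and -0.02 m and y of stick in the frame of clamp between -0.02 and 0.012 m and value of joint lever below 1 rad), for 0.2 s.
3. the nut is turned up while the lever is not yet closed (value of joint nut above 2.1 rad and value of joint lever below 1.2 rad), for 0.1 s.
At the end, for the whole second after the job is handed in: the lever is fully closed (above 1.38 rad); the moving jaw presses on the stick with 15 to 70 N; the stick lies on the bed (centre 96 to 108 mm above the clamp's foot plane), its centre 20 to 72 mm in front of the jaws' middle, grooved face on top (within 0.15 rad) (value of joint lever above 1.38 rad and contact force between jaw and stick between 15 and 70 N and angle between stick's own z axis and vertical below 0.15 rad and z of stick in the frame of clamp between 0.096 and 0.108 m and x of stick in the frame of clamp between -0.072 and -0.02 m); the robot touches nothing.
It fails at once if the pot, the punch or the ring gauge is moved more than 3 cm (distance of any of pot, punch, gauge from where it was at the start of the episode above 0.03 m).
It also fails if it takes over 72 s, if anything falls off the work surface, if the arm or the gripper's body presses on something with over 40 N, if the wrist force passes 120 N, or if a joint passes its speed limit or range.

## Working session

There is one attempt and no reset: what is moved stays moved. The work goes in short steps, Python scripts to look and compute and a shell command to move; the robot and the scene stay as the last step left them, time stands still between calls to the robot, and variables do not carry over. Pictures are saved under pics/ and viewed, at most 10 in all, crops included, and the job is handed in when it is done.

```bash
ls; mkdir -p pics
python3 - <<'E'
from plant import *
import cv2
print(get_obs(), finger_overhang)
for n in("scene","top"):
    c=capture(n); cv2.imwrite(f"pics/{n}0.png",cv2.cvtColor(c["image"],cv2.COLOR_RGB2BGR)); print(n,c["mtx"].tolist(),c["pose"].round(4).tolist(),[k for k in c])
E
```

```text
pics
{'time': 0.0, 'joint_positions': array([ 9.70000047e-01,  3.42741276e-01,  1.52506054e+00,  6.07438354e-06,
        1.27537672e+00, -1.45978937e-01]), 'dq': array([-8.84612625e-04, -3.34477746e-05,  3.87805827e-04,  1.06316311e-03,
       -1.22146775e-03, -7.21643273e-04]), 'tau': array([ 6.06694430e-04, -4.31249535e+01, -2.44219047e+01,  7.17634242e-02,
        5.61216718e-02, -1.86886796e-04]), 'tool_pos': array([230.36948047, 471.30819607, 237.02012924]), 'tcp_rot': array([-3.14002448e+00, -2.36430444e-04,  2.68677335e+00]), 'contact_force': array([-0.16522804, -0.23561285, -0.3144883 ]), 'moment': array([-0.0039278 , -0.01369493, -0.06935713]), 'finger_force': 0.0, 'grip_width': 91.76227145243587} 11.0
scene [[471.5756669794885, 0.0, 322.81069744032084], [0.0, 471.5756669794885, 201.40129758607105], [0.0, 0.0, 1.0]] [[0.5748, 0.5944, -0.5624, -292.4024], [-0.8181, 0.403, -0.4102, -597.3375], [-0.0172, 0.6959, 0.7179, 1141.477], [0.0, 0.0, 0.0, 1.0]] ['image', 'mtx', 'pose']
top [[362.32310635582957, 0.0, 319.0229571900118], [0.0, 362.32310635582957, 197.63290990442925], [0.0, 0.0, 1.0]] [[-0.0043, 0.9937, -0.1116, 426.0601], [-0.9999, -0.0028, 0.0137, 18.8522], [0.0133, 0.1117, 0.9937, 1210.1405], [0.0, 0.0, 0.0, 1.0]] ['image', 'mtx', 'pose']
```

View pics/scene0.png

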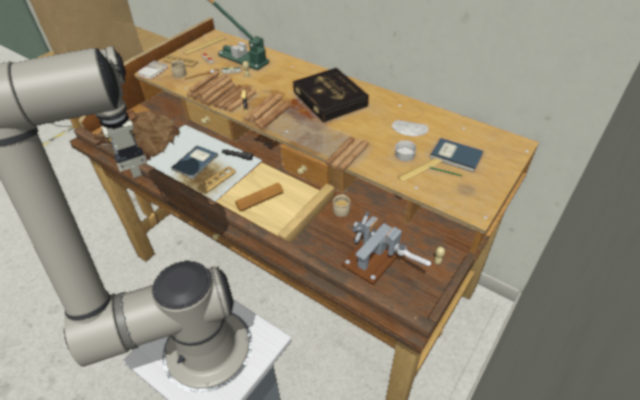

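View pics/top0.png

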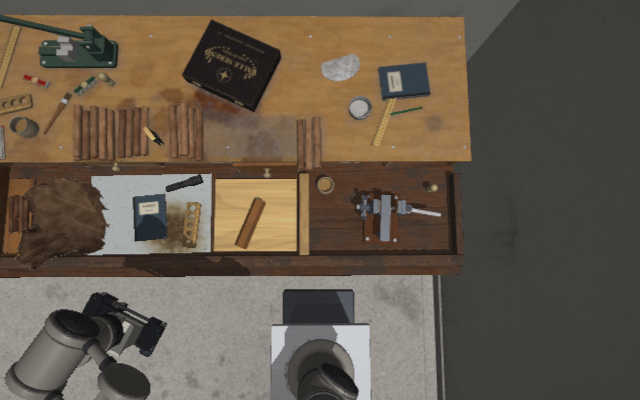

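The top view shows the stick at about (251,223), the board around it with a raised edge at its right side (304,215), and the clamp at about (385,210). The lever points right to (440,214), with the punch at (433,188). Enlarging next.

Run:
```python
import cv2,numpy as np
t=cv2.imread("pics/top0.png");s=cv2.imread("pics/scene0.png")
def cr(i,x,y,w,h):
    return cv2.resize(i[y:y+h,x:x+w],(400,300),interpolation=cv2.INTER_CUBIC)
# top scale: 100x75 ->x4
o=np.vstack([np.hstack([cr(t,210,180,100,75),cr(t,345,175,100,75)]),np.hstack([cr(s,215,160,100,75),cr(s,340,205,100,75)])])
cv2.imwrite("pics/comp.png",o)
```

```text
(no output)
```

View pics/comp.png

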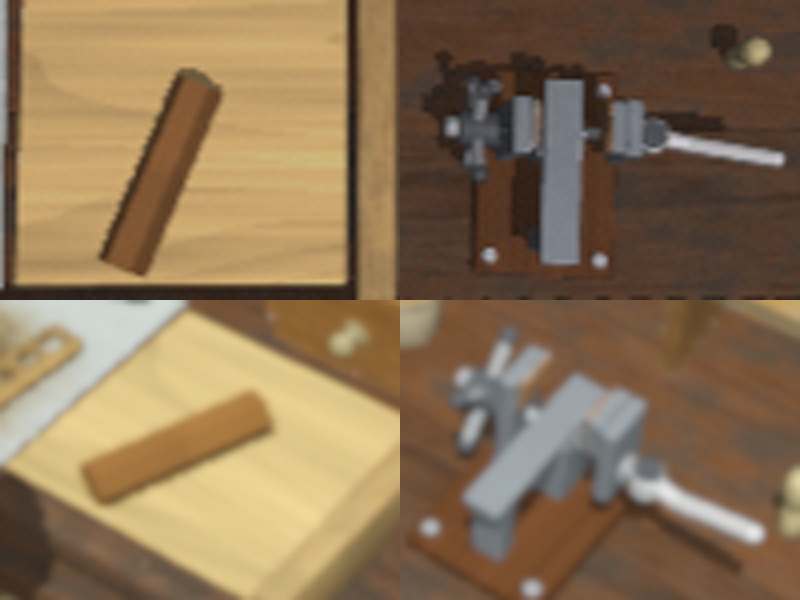

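The stick has no grooves on its visible faces. In the top crop its corners are about (180,72), (222,95), (100,260) and (145,275). I also read the rail, jaws, nut, pin (655,133) and lever tip (780,158) there. Next I compute positions and enlarge the stick.

```bash
cat > h.py <<'E'
import numpy as np,cv2
from plant import *
K={"scene":(np.array([[471.576,0,322.811],[0,471.576,201.401],[0,0,1]]),np.array([[0.5748,0.5944,-0.5624,-292.4024],[-0.8181,0.403,-0.4102,-597.3375],[-0.0172,0.6959,0.7179,1141.477],[0,0,0,1]])),
"top":(np.array([[362.323,0,319.023],[0,362.323,197.633],[0,0,1]]),np.array([[-0.0043,0.9937,-0.1116,426.0601],[-0.9999,-0.0028,0.0137,18.8522],[0.0133,0.1117,0.9937,1210.1405],[0,0,0,1]]))}
def ray(n,u,v):
    k,T=K[n]; d=np.linalg.solve(k,[u,v,1.]); return T[:3,3],T[:3,:3]@(d*[1,-1,-1])
def at(n,u,v,z):
    o,d=ray(n,u,v); return (o+d*(z-o[2])/d[2]).round(1)
def proj(n,p):
    k,T=K[n]; q=T[:3,:3].T@(np.asarray(p,float)-T[:3,3]); q=k@(q*[1,-1,-1]); return (q[:2]/q[2]).round(1)
E
python3 - <<'E'
from h import *
A=lambda x,y,z:at("top",210+(x+.5)/4-.5,180+(y+.5)/4-.5,z)
B=lambda x,y,z:at("top",345+(x-400+.5)/4-.5,175+(y+.5)/4-.5,z)
S=lambda x,y,z:at("scene",215+(x+.5)/4-.5,160+(y-300+.5)/4-.5,z)
D=lambda x,y,z:at("scene",340+(x-400+.5)/4-.5,205+(y-300+.5)/4-.5,z)
print("stick",[A(*p,33) for p in((180,72),(222,95),(100,260),(145,275))])
print("board",[A(*p,15) for p in((17,283),(347,285),(17,5),(347,0))])
print("rail",[B(*p,84) for p in((545,80),(583,80),(541,264),(578,265))])
print("rail scene",[D(*p,84) for p in((577,373),(612,398),(465,492),(500,510))])
print("jaws",B(541,125,116),B(613,127,116)," pin",B(655,133,75)," tip",B(783,158,90)," tipS",D(758,535,90))
print("nut spokes",B(480,85,96),B(478,172,96),"scene ball",D(508,335,100),D(467,440,85))
print("punch",B(755,50,60),"pot",at("top",325,185,49))
t=cv2.imread("pics/top0.png");s=cv2.imread("pics/scene0.png")
R=lambda i,x,y,w,h:cv2.convertScaleAbs(cv2.resize(i[y:y+h,x:x+w],(800,300),interpolation=cv2.INTER_LANCZOS4),alpha=1.3)
cv2.imwrite("pics/st.png",np.vstack([R(s,230,178,64,36)[:, :],R(cv2.rotate(t,cv2.ROTATE_90_CLOCKWISE),400-252,230,64,40)]))
E
```

```text
stick [array([558.9, 212.7,  33. ]), array([539.9, 178.3,  33. ]), array([407.1, 274.4,  33. ]), array([395. , 238.2,  33. ])]
board [array([388.6, 345.3,  15. ]), array([385.7,  77. ,  15. ]), array([617.3, 351.7,  15. ]), array([620.9,  77.7,  15. ])]
rail [array([ 561.5, -190.8,   84. ]), array([ 561.4, -220.7,   84. ]), array([ 418.2, -184.4,   84. ]), array([ 417.3, -213. ,   84. ])]
rail scene [array([ 565.3, -195.2,   84. ]), array([ 558.4, -228.7,   84. ]), array([ 423.7, -186.1,   84. ]), array([ 424. , -214.7,   84. ])]
jaws [ 523.2 -181.   116. ] [ 521.5 -235.8  116. ]  pin [ 520.3 -278.4   75. ]  tip [ 499.2 -373.7   90. ]  tipS [ 501.3 -373.9   90. ]
nut spokes [ 556.3 -138.    96. ] [ 488.8 -135.2   96. ] scene ball [ 556.3 -139.6  100. ] [ 463.8 -162.4   85. ]
punch [ 588.2 -365.2   60. ] pot [597.6 -16.7  49. ]
```

View pics/st.png

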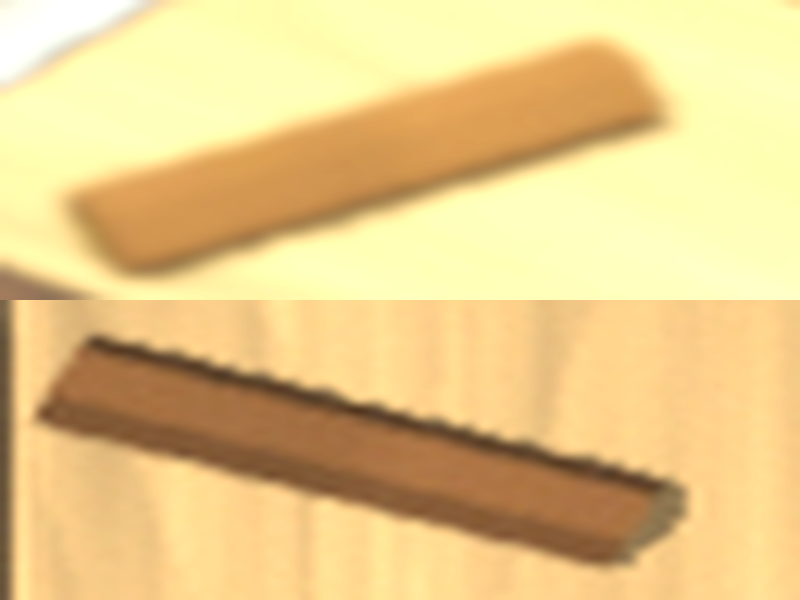

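Run:
```python
from h import *
s=cv2.imread("pics/scene0.png").astype(float).sum(2)/3
c=np.array([475.2,225.9,33]);a=np.array([148.2,-60.8,0]);a/=np.linalg.norm(a);r=np.array([a[1],-a[0],0]);r=r if r[1]<0 else -r
print(a,r)
# right corner edge height18: offset 20.8; strip perpendicular scan
for f in (-3,0,3,6,9,12,15):
    # f = distance below right corner along lower face (mm)
    row=[]
    for x in range(-75,76,6):
        p=c+a*x+r*(20.8-f*.5)+np.array([0,0,-f*.866])
        u,v=proj("scene",p)
        row.append(int(cv2.getRectSubPix(s.astype(np.float32),(1,1),(float(u),float(v)))[0,0]))
    print(f,row)
```

```text
[ 0.92516862 -0.37955636  0.        ] [-0.37955636 -0.92516862  0.        ]
-3 [95, 98, 99, 100, 99, 98, 99, 97, 99, 98, 96, 96, 97, 99, 101, 102, 102, 102, 99, 103, 102, 100, 100, 100, 98, 114]
0 [97, 95, 96, 98, 99, 96, 97, 97, 98, 96, 94, 95, 96, 96, 100, 102, 99, 99, 99, 101, 99, 99, 100, 98, 95, 110]
3 [98, 93, 94, 98, 98, 93, 97, 99, 96, 94, 95, 95, 95, 93, 100, 101, 96, 99, 98, 98, 98, 100, 98, 95, 96, 104]
6 [99, 92, 93, 98, 97, 93, 100, 100, 95, 96, 96, 95, 94, 95, 100, 99, 98, 100, 96, 96, 99, 99, 97, 98, 96, 101]
9 [104, 95, 93, 96, 98, 97, 101, 100, 98, 98, 96, 94, 98, 97, 99, 103, 102, 99, 95, 100, 100, 98, 100, 100, 96, 98]
12 [116, 96, 93, 98, 103, 101, 101, 106, 103, 99, 95, 101, 101, 99, 103, 106, 104, 98, 102, 103, 100, 102, 105, 102, 98, 102]
15 [124, 98, 97, 103, 107, 103, 106, 114, 107, 100, 102, 106, 103, 105, 107, 111, 106, 104, 106, 103, 105, 108, 108, 106, 104, 104]
```

```bash
cat >> h.py <<'E'
from scipy.spatial.transform import Rotation as Ro
def plan(wps,p=None,R=None):
    """wps: list of (xyz,R); prints total turn (tool axes, /1.5) and then shift (in new tool axes, /0.8m)"""
    o=get_obs(); p=o["tool_pos"] if p is None else p; R=Ro.from_euler("xyz",o["tcp_rot"]) if R is None else R
    for q,S in wps:
        w=(R.inv()*S).as_rotvec(); d=S.inv().apply(np.array(q)-p)
        print("turn/1.5",(w/1.5).round(4),"deg%.0f"%np.degrees(np.linalg.norm(w)),"shift/.8",(d/800).round(4),"mm%.0f"%np.linalg.norm(d)); p,R=np.array(q),S
def fr(x,z):
    z=np.array(z,float);z/=np.linalg.norm(z);y=np.cross(z,x);y/=np.linalg.norm(y);return Ro.from_matrix(np.c_[np.cross(y,z),y,z])
Z=np.array([0,0,1.])
E
cat > roll.py <<'E'
from h import *
import sys
def roll(c,h0,t=20,retract=None):
    r=np.array([np.cos(h0),np.sin(h0),0]); t=np.radians(t)
    z=np.sin(t)*r-np.cos(t)*Z; R=fr(-r,z); n=np.cos(t)*r+np.sin(t)*Z
    c=np.array([c[0],c[1],15.])
    P=c-20.8*r+18*Z-3*z-9.5*n
    plan([(P-45*r+100*Z,R),(P-25*r+4*Z,R),(P,R)])
    E=c+10.4*r
    a=np.cross(r,Z)  # rotation axis sign: top goes toward r
    w=np.cross(Z,r)
    Q=Ro.from_rotvec(w*np.radians(3)); P2=E+Q.apply(P-E); print("per 3deg:"); plan([(P2,Q*R)],P,R)
    print(P,P2)
E
python3 - <<'E'
from roll import *
roll((475.2,225.9),np.arctan2(-.925,-.3796))
E
```

```text
turn/1.5 [ 0.1742 -0.1863  0.9927] deg88 shift/.8 [-0.0239  0.3995  0.1478] mm341
turn/1.5 [0. 0. 0.] deg0 shift/.8 [ 0.0176 -0.      0.1213] mm98
turn/1.5 [0. 0. 0.] deg0 shift/.8 [-0.0277  0.      0.0154] mm25
per 3deg:
turn/1.5 [0.     0.0349 0.    ] deg3 shift/.8 [-0.0019  0.     -0.0022] mm2
[486.87551998 254.35062167  32.5698865 ] [486.50500311 253.4477552   34.69959653]
```

```bash
python3 -m inch '[0.0134,-0.0143,0.0764,0,0,0,1, 0.0134,-0.0143,0.0764,0,0,0,1, 0.0134,-0.0143,0.0764,0,0,0,1, 0.0134,-0.0143,0.0764,0,0,0,1, 0.0134,-0.0143,0.0764,0,0,0,1, 0.0134,-0.0143,0.0764,0,0,0,1, 0.0134,-0.0143,0.0764,0,0,0,1, 0.0134,-0.0143,0.0764,0,0,0,1, 0.0134,-0.0143,0.0764,0,0,0,1, 0.0134,-0.0143,0.0764,0,0,0,1]' && python3 -m inch '[0.0134,-0.0143,0.0764,0,0,0,1, 0.0134,-0.0143,0.0764,0,0,0,1, 0.0134,-0.0143,0.0764,0,0,0,1,0,0,0,0,0,0,1]' && python3 -m inch '[0,0,0,-0.0024,0.04,0.0148,1, 0,0,0,-0.0024,0.04,0.0148,1, 0,0,0,-0.0024,0.04,0.0148,1, 0,0,0,-0.0024,0.04,0.0148,1, 0,0,0,-0.0024,0.04,0.0148,1, 0,0,0,-0.0024,0.04,0.0148,1, 0,0,0,-0.0024,0.04,0.0148,1, 0,0,0,-0.0024,0.04,0.0148,1, 0,0,0,-0.0024,0.04,0.0148,1, 0,0,0,-0.0024,0.04,0.0148,1]'
python3 - <<'E'
from roll import *
roll((475.2,225.9),np.arctan2(-.925,-.3796))
E
```

```text
time: 0.93
tool_pos: [230.4, 471.6, 237.3]
tcp_rot: [-3.092, 0.276, 1.534]
contact_force: [0.1, 0.1, 0.2]
grip_width: 29.7
finger_force: 0.0
time: 1.27
tool_pos: [231.1, 471.6, 236.7]
tcp_rot: [3.141, 0.35, 1.176]
contact_force: [-0.2, -1.0, -0.3]
grip_width: 3.2
finger_force: 0.0
time: 2.1
tool_pos: [505.4, 294.9, 132.3]
tcp_rot: [-3.141, 0.347, 1.185]
contact_force: [0.8, 0.4, 0.5]
grip_width: 0.4
finger_force: 0.0
turn/1.5 [ 0.0002 -0.0013  0.0024] deg0 shift/.8 [ 0.0004 -0.0021 -0.0004] mm2
turn/1.5 [0. 0. 0.] deg0 shift/.8 [ 0.0176 -0.      0.1213] mm98
turn/1.5 [0. 0. 0.] deg0 shift/.8 [-0.0277  0.      0.0154] mm25
per 3deg:
turn/1.5 [0.     0.0349 0.    ] deg3 shift/.8 [-0.0019  0.     -0.0022] mm2
[486.87551998 254.35062167  32.5698865 ] [486.50500311 253.4477552   34.69959653]
```

```bash
python3 -m inch '[0,0,0,0.0045,-0.0005,0.0303,1, 0,0,0,0.0045,-0.0005,0.0303,1, 0,0,0,0.0045,-0.0005,0.0303,1, 0,0,0,0.0045,-0.0005,0.0303,1, 0,0,0,-0.0055,0,0.0031,1, 0,0,0,-0.0055,0,0.0031,1, 0,0,0,-0.0055,0,0.0031,1, 0,0,0,-0.0055,0,0.0031,1, 0,0,0,-0.0055,0,0.0031,1, 0,0,0,0,0,0,1]'; python3 -c "
from roll import *
roll((475.2,225.9),np.arctan2(-.925,-.3796))"
```

```text
time: 2.93
tool_pos: [486.3, 255.1, 33.8]
tcp_rot: [3.14, 0.346, 1.18]
contact_force: [-0.3, 0.0, 0.1]
grip_width: 0.7
finger_force: 0.0
turn/1.5 [ 0.0006 -0.002  -0.0007] deg0 shift/.8 [ 0.0101  0.001  -0.135 ] mm108
turn/1.5 [0. 0. 0.] deg0 shift/.8 [ 0.0176 -0.      0.1213] mm98
turn/1.5 [0. 0. 0.] deg0 shift/.8 [-0.0277  0.      0.0154] mm25
per 3deg:
turn/1.5 [0.     0.0349 0.    ] deg3 shift/.8 [-0.0019  0.     -0.0022] mm2
[486.87551998 254.35062167  32.5698865 ] [486.50500311 253.4477552   34.69959653]
```

```bash
python3 -m inch '[0,0,0,-0.0024,0,0.001,1, 0,0.0349,0,-0.0019,0,-0.0022,1, 0,0.0349,0,-0.0019,0,-0.0022,1, 0,0.0349,0,-0.0019,0,-0.0022,1, 0,0.0349,0,-0.0019,0,-0.0022,1, 0,0.0349,0,-0.0019,0,-0.0022,1]' && python3 -m inch '[0,0.0349,0,-0.0019,0,-0.0022,1, 0,0.0349,0,-0.0019,0,-0.0022,1, 0,0.0349,0,-0.0019,0,-0.0022,1, 0,0.0349,0,-0.0019,0,-0.0022,1, 0,0.0349,0,-0.0019,0,-0.0022,1, 0,0.0349,0,-0.0019,0,-0.0022,1, 0,0.0349,0,-0.0019,0,-0.0022,1, 0,0.0349,0,-0.0019,0,-0.0022,1, 0,0.0349,0,-0.0019,0,-0.0022,1, 0,0,0,0,0,0,1]'
python3 - <<'E'
from h import *
c=capture("top")["image"];s=capture("scene")["image"]
b=lambda i,x,y:cv2.resize(i[y:y+75,x:x+100,::-1],(400,300),interpolation=cv2.INTER_CUBIC)
cv2.imwrite("pics/r1.png",np.hstack([b(c,210,180),b(s,215,160)]))
E
```

```text
time: 3.43
tool_pos: [483.5, 249.0, 43.6]
tcp_rot: [3.141, 0.082, 1.181]
contact_force: [0.2, 0.0, 0.0]
grip_width: 0.6
finger_force: 0.2
time: 4.27
tool_pos: [476.7, 233.4, 56.8]
tcp_rot: [-3.141, -0.387, 1.179]
contact_force: [0.2, 0.3, -0.4]
grip_width: 0.2
finger_force: 0.0
```

View pics/r1.png

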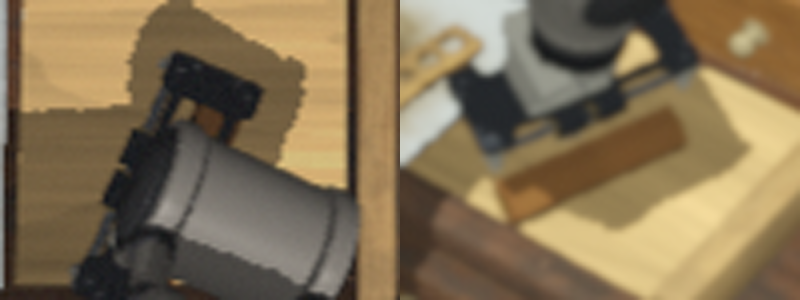

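```bash
python3 -m inch '[0,0,0,0.025,0,0,1, 0,-0.0698,0,0.01,0,-0.01,1, 0,-0.0698,0,0.01,0,-0.01,1, 0,-0.0698,0,0.01,0,-0.01,1, 0,-0.0698,0,0.01,0,-0.01,1, 0,-0.0698,0,0.01,0,-0.02,1, 0,-0.0698,0,0.01,0,-0.02,1, 0,-0.0698,0,0.02,0,-0.02,1, 0,0,0,0.02,0,-0.04,1, 0,0,0,0.02,0,-0.04,1]'
python3 - <<'E'
from h import *
c=capture("top")["image"];s=capture("scene")["image"]
b=lambda i,x,y:cv2.resize(i[y:y+75,x:x+100,::-1],(400,300),interpolation=cv2.INTER_CUBIC)
cv2.imwrite("pics/r2.png",np.hstack([b(c,210,180),b(s,215,160)]))
E
```

```text
time: 5.2
tool_pos: [522.9, 352.0, 194.0]
tcp_rot: [-3.137, 0.293, 1.188]
contact_force: [1.5, -0.4, -0.6]
grip_width: 0.7
finger_force: 0.0
```

View pics/r2.png

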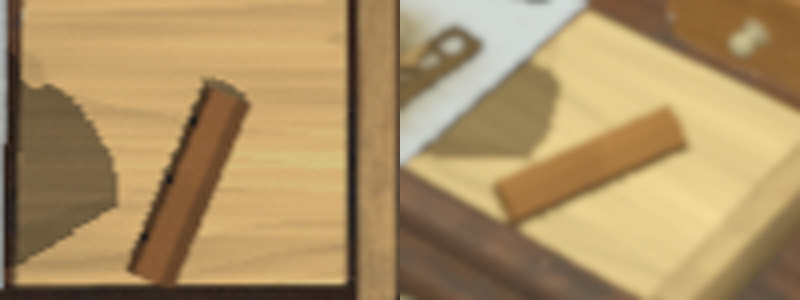

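The first roll worked: three dark groove notches now show on the upper-left face, at crop (193,122), (169,180) and (144,238). The stick corners are at (205,80), (250,103), (128,270) and (175,285). Rolling once more.

Run:
```python
from roll import *
A=lambda x,y,z:at("top",210+(x+.5)/4-.5,180+(y+.5)/4-.5,z)
P=np.array([A(*p,33) for p in((205,80),(250,103),(128,270),(175,285))]);c=P.mean(0);a=P[:2].mean(0)-P[2:].mean(0)
h=np.arctan2(a[1],a[0]);print(c,h,np.linalg.norm(a), "expected",np.array([475.2,225.9])+20.8*np.array([-.38,-.925]))
roll(c,h-np.pi/2)
```

```text
[467.875 203.4    33.   ] -0.3756646373227206 161.08330919123802 expected [467.296 206.66 ]
turn/1.5 [-0.     -0.0449 -0.0051] deg4 shift/.8 [-0.0729  0.0022  0.1142] mm108
turn/1.5 [0. 0. 0.] deg0 shift/.8 [ 0.0176 -0.      0.1213] mm98
turn/1.5 [0. 0. 0.] deg0 shift/.8 [-0.0277  0.      0.0154] mm25
per 3deg:
turn/1.5 [ 0.      0.0349 -0.    ] deg3 shift/.8 [-0.0019 -0.     -0.0022] mm2
[479.15804728 232.00853866  32.5698865 ] [478.79998533 231.10066078  34.69959653]
```

```bash
python3 -m inch '[0,-0.0449,-0.0051,0,0,0,1, 0,0,0,-0.0182,0.0005,0.0286,1, 0,0,0,-0.0182,0.0005,0.0286,1, 0,0,0,-0.0182,0.0005,0.0286,1, 0,0,0,-0.0182,0.0005,0.0286,1, 0,0,0,0.0044,0,0.0303,1, 0,0,0,0.0044,0,0.0303,1, 0,0,0,0.0044,0,0.0303,1, 0,0,0,0.0044,0,0.0303,1, 0,0,0,0,0,0,1]' && python3 -m inch '[0,0,0,-0.0055,0,0.0031,1, 0,0,0,-0.0055,0,0.0031,1, 0,0,0,-0.0055,0,0.0031,1, 0,0,0,-0.0055,0,0.0031,1, 0,0,0,-0.0055,0,0.0031,1, 0,0,0,0,0,0,1]'; python3 -c "
from h import *
R=Ro.from_euler('xyz',get_obs()['tcp_rot']);print(get_obs()['contact_force'])
plan([([479.2,232,32.6],R)])"
```

```text
time: 6.13
tool_pos: [482.6, 249.0, 29.8]
tcp_rot: [-3.131, 0.36, 1.197]
contact_force: [-0.9, 0.2, 0.1]
grip_width: 0.6
finger_force: 0.0
time: 6.63
tool_pos: [474.2, 226.4, 29.3]
tcp_rot: [-3.131, 0.356, 1.197]
contact_force: [0.1, 0.1, -0.2]
grip_width: 0.4
finger_force: 0.1
[ 0.11786658  0.12077537 -0.22944571]
turn/1.5 [0. 0. 0.] deg0 shift/.8 [ 0.0068  0.0032 -0.007 ] mm8
```

```bash
python3 -m inch '[0,0,0,0.001,0,-0.0035,1, 0,0.0349,0,-0.0019,0,-0.0022,1, 0,0.0349,0,-0.0019,0,-0.0022,1, 0,0.0349,0,-0.0019,0,-0.0022,1, 0,0.0349,0,-0.0019,0,-0.0022,1, 0,0.0349,0,-0.0019,0,-0.0022,1]' && python3 -m inch '[0,0.0349,0,-0.0019,0,-0.0022,1, 0,0.0349,0,-0.0019,0,-0.0022,1, 0,0.0349,0,-0.0019,0,-0.0022,1, 0,0.0349,0,-0.0019,0,-0.0022,1, 0,0.0349,0,-0.0019,0,-0.0022,1, 0,0.0349,0,-0.0019,0,-0.0022,1, 0,0.0349,0,-0.0019,0,-0.0022,1, 0,0.0349,0,-0.0019,0,-0.0022,1, 0,0.0349,0,-0.0019,0,-0.0022,1, 0,0,0,0,0,0,1]' && python3 -m inch '[0,0,0,0.025,0,0,1, 0,-0.05,0,0.01,0,-0.02,1, 0,-0.05,0,0.01,0,-0.02,1, 0,-0.05,0,0.02,0,-0.03,1, 0,-0.05,0,0.03,0,-0.03,1, 0,-0.05,0,0.03,0,-0.03,1, 0,0,0,0.02,0,-0.04,1, 0,0,0,0.02,0,-0.04,1,0,0,0,0,0,0,1]'
python3 - <<'E'
from h import *
c=capture("top")["image"];s=capture("scene")["image"]
b=lambda i,x,y:cv2.resize(i[y:y+75,x:x+100,::-1],(400,300),interpolation=cv2.INTER_CUBIC)
cv2.imwrite("pics/r3.png",np.hstack([b(c,210,180),b(s,215,160)]))
E
```

```text
time: 7.13
tool_pos: [473.5, 224.3, 42.1]
tcp_rot: [-3.132, 0.091, 1.195]
contact_force: [-0.2, 0.9, 0.1]
grip_width: 0.2
finger_force: 0.3
time: 7.97
tool_pos: [467.2, 208.8, 55.5]
tcp_rot: [-3.129, -0.378, 1.188]
contact_force: [-0.3, -0.4, -0.2]
grip_width: 0.8
finger_force: 0.0
time: 8.72
tool_pos: [511.4, 311.0, 248.3]
tcp_rot: [-3.141, -0.021, 1.195]
contact_force: [0.6, -0.8, -0.5]
grip_width: 0.4
finger_force: 0.0
```

View pics/r3.png

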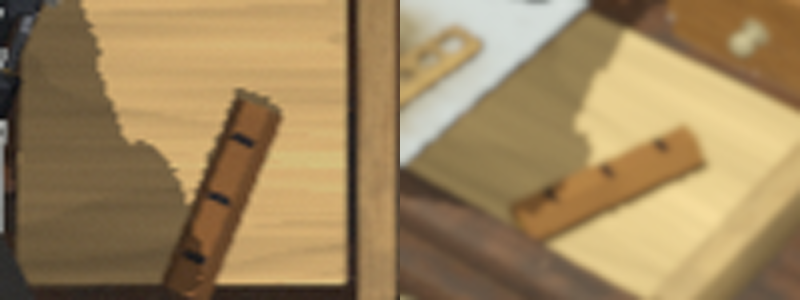

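The grooved face is now on top, with grooves at crop (243,140), (218,198) and (194,257). The stick corners are at (237,90), (281,115), (164,287) and (211,299).

Run:
```python
from h import *
A=lambda x,y,z:at("top",210+(x+.5)/4-.5,180+(y+.5)/4-.5,z)
P=np.array([A(*p,33) for p in((237,90),(281,115),(164,287),(211,299))]);c=P.mean(0);a=P[:2].mean(0)-P[2:].mean(0)
h=np.arctan2(a[1],a[0]);print(c,h,A(218,198,51),A(243,140,51)-A(194,257,51))
print(get_obs()["joint_positions"])
for hh in (h,h+np.pi):
    R=fr([np.cos(hh),np.sin(hh),0],-Z); plan([([c[0],c[1],140],R),([c[0],c[1],29],R)])
```

```text
[457.125 176.05   33.   ] -0.3493999837667061 [455.9 178.   51. ] [ 92.6 -37.8   0. ]
[0.40776513 0.46435133 1.32052223 0.01540556 1.3522134  0.78081874]
turn/1.5 [-0.011  -0.0035  1.0292] deg88 shift/.8 [-0.0041  0.1771  0.128 ] mm175
turn/1.5 [0. 0. 0.] deg0 shift/.8 [0.     0.     0.1388] mm111
turn/1.5 [ 0.0035 -0.0111 -1.0651] deg92 shift/.8 [ 0.0041 -0.1771  0.128 ] mm175
turn/1.5 [0. 0. 0.] deg0 shift/.8 [0.     0.     0.1387] mm111
```

```bash
python3 -m inch '[-0.0008,0,0.08,0,0,0,-1, -0.0008,0,0.08,0,0,0,-1, -0.0008,0,0.08,0,0,0,-1, -0.0008,0,0.08,0,0,0,-1, -0.0008,0,0.08,0,0,0,-1, -0.0008,0,0.08,0,0,0,-1, -0.0008,0,0.08,0,0,0,-1, -0.0008,0,0.08,0,0,0,-1, -0.0008,0,0.08,0,0,0,-1, -0.0008,0,0.08,0,0,0,-1]' && python3 -m inch '[-0.0008,0,0.08,0,0,0,-1, -0.0008,0,0.08,0,0,0,-1, -0.0008,0,0.08,0,0,0,-1, 0,0,0,-0.001,0.0354,0.0256,-1, 0,0,0,-0.001,0.0354,0.0256,-1, 0,0,0,-0.001,0.0354,0.0256,-1, 0,0,0,-0.001,0.0354,0.0256,-1, 0,0,0,-0.001,0.0354,0.0256,-1,0,0,0,0,0,0,-1,0,0,0,0,0,0,-1]'
python3 - <<'E'
from h import *
hh=-.37;R=fr([np.cos(hh),np.sin(hh),0],-Z); plan([([456.5,177,29],R)])
E
```

```text
time: 9.65
tool_pos: [507.5, 306.0, 239.4]
tcp_rot: [-3.137, 0.002, -0.013]
contact_force: [0.5, 1.0, -0.4]
grip_width: 62.8
finger_force: 0.0
time: 10.48
tool_pos: [452.0, 175.0, 136.4]
tcp_rot: [3.142, 0.005, -0.369]
contact_force: [1.6, 0.0, 0.7]
grip_width: 91.5
finger_force: 0.0
turn/1.5 [0.     0.0033 0.0009] deg0 shift/.8 [ 0.0043 -0.0043  0.1343] mm108
```

```bash
python3 -m inch '[0,0.0033,0.0009,0.0043,-0.0043,0.03,-1, 0,0,0,0,0,0.03,-1, 0,0,0,0,0,0.03,-1, 0,0,0,0,0,0.025,-1, 0,0,0,0,0,0.013,-1, 0,0,0,0,0,0.004,-1, 0,0,0,0,0,0,-1, 0,0,0,0,0,0,1, 0,0,0,0,0,0,1, 0,0,0,0,0,0,1]' && python3 -m inch '[0,0,0,0,0,0,1, 0,0,0,0,0,0,1, 0,0,0,0,0,0,1, 0,0,0,0,0,0,1, 0,0,0,0,0,0,1, 0,0,0,0,0,0,1]'
```

```text
time: 11.32
tool_pos: [459.4, 179.3, 33.4]
tcp_rot: [-3.137, -0.005, -0.366]
contact_force: [0.1, -0.6, -0.2]
grip_width: 76.4
finger_force: 0.0
time: 11.82
tool_pos: [458.5, 178.9, 32.5]
tcp_rot: [-3.138, -0.003, -0.367]
contact_force: [-0.8, -0.8, 1.6]
grip_width: 39.8
finger_force: 30.0
```

```bash
python3 -m inch '[0,0,0,0,0,-0.025,1, 0,0,0,0,0,-0.04,1, 0,0,0,0,0,-0.04,1, 0,0,0,0,0,-0.04,1, 0,0,0,0,0,-0.03,1, 0,0,-0.0704,0,0,0,1, 0,0,-0.0704,0,0,0,1, 0,0,-0.0704,0,0,0,1, 0,0,0,0,0,0,1, 0,0,0,0,0,0,1]'
python3 - <<'E'
from h import *
hh=-.05;R=fr([np.cos(hh),np.sin(hh),0],-Z); plan([([475.5,-205,165],R),([475.5,-205,102],R)])
E
```

```text
time: 12.65
tool_pos: [457.6, 178.7, 172.0]
tcp_rot: [-3.139, -0.003, -0.053]
contact_force: [0.6, -0.8, -1.7]
grip_width: 40.0
finger_force: 30.0
turn/1.5 [-0.0015 -0.0023 -0.0019] deg0 shift/.8 [0.0463 0.4779 0.0088] mm384
turn/1.5 [0. 0. 0.] deg0 shift/.8 [0.     0.     0.0787] mm63
```

```bash
python3 -m inch '[0,0,0,0.0046,0.0479,0.0009,1, 0,0,0,0.0046,0.0479,0.0009,1, 0,0,0,0.0046,0.0479,0.0009,1, 0,0,0,0.0046,0.0479,0.0009,1, 0,0,0,0.0046,0.0479,0.0009,1, 0,0,0,0.0046,0.0479,0.0009,1, 0,0,0,0.0046,0.0479,0.0009,1, 0,0,0,0.0046,0.0479,0.0009,1, 0,0,0,0.0046,0.0479,0.0009,1, 0,0,0,0.0046,0.0479,0.0009,1]' && python3 -m inch '[0,0,0,0,0,0,1,0,0,0,0,0,0,1]'
python3 - <<'E'
from h import *
hh=-.05;R=fr([np.cos(hh),np.sin(hh),0],-Z); plan([([475.5,-207,137],R),([475.5,-207,102],R)])
c=capture("top")["image"];s=capture("scene")["image"]
b=lambda i,x,y:cv2.resize(i[y:y+75,x:x+100,::-1],(400,300),interpolation=cv2.INTER_CUBIC)
cv2.imwrite("pics/c1.png",np.hstack([b(c,345,175),b(s,340,205)]))
E
```

```text
time: 13.48
tool_pos: [475.3, -207.7, 164.1]
tcp_rot: [-3.139, -0.004, -0.054]
contact_force: [-0.1, -0.2, -2.3]
grip_width: 40.0
finger_force: 30.0
time: 13.65
tool_pos: [475.3, -207.6, 163.7]
tcp_rot: [-3.138, -0.004, -0.056]
contact_force: [0.0, 0.7, -2.4]
grip_width: 39.6
finger_force: 30.0
turn/1.5 [-0.0021 -0.0024 -0.0042] deg0 shift/.8 [ 0.0002 -0.0008  0.0334] mm27
turn/1.5 [0. 0. 0.] deg0 shift/.8 [0.     0.     0.0437] mm35
```

View pics/c1.png

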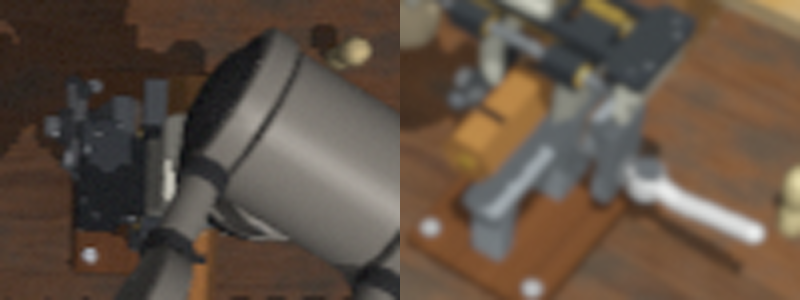

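The stick is held level with its grooved face up, above the bed. Lowering with a force check.

```bash
python3 -m inch '[0,0,0,0,0,0.011,1, 0,0,0,0,0,0.011,1, 0,0,0,0,0,0.011,1, 0,0,0,0,0,0.011,1, 0,0,0,0,0,0.011,1, 0,0,0,0,0,0,1]' && python3 -m inch '[0,0,0,0,0,0.007,1, 0,0,0,0,0,0.004,1, 0,0,0,0,0,0.004,1, 0,0,0,0,0,0.003,1,0,0,0,0,0,0.001,1,0,0,0,0,0,0,1]'
```

```text
time: 14.25
tool_pos: [474.9, -204.7, 118.1]
tcp_rot: [-3.137, -0.001, -0.049]
contact_force: [0.0, -0.1, -3.8]
grip_width: 39.8
finger_force: 30.0
time: 14.75
tool_pos: [475.9, -205.7, 105.1]
tcp_rot: [-3.139, -0.004, -0.05]
contact_force: [-0.3, 0.7, -2.9]
grip_width: 39.9
finger_force: 30.0
```

```bash
python3 -m inch '[0,0,0,0,0,0.0015,1,0,0,0,0,0,0.0015,1,0,0,0,0,0,0,1,0,0,0,0,0,0,1]'
```

```text
time: 15.08
tool_pos: [476.4, -205.9, 103.2]
tcp_rot: [-3.14, -0.005, -0.05]
contact_force: [0.9, 0.3, 0.5]
grip_width: 39.5
finger_force: 30.0
```

```bash
python3 -m inch '[0,0,0,0,0,0,-0.3,0,0,0,0,0,0,-0.3,0,0,0,0,0,0,-0.3,0,0,0,0,0,0,-0.3,0,0,0,0,0,0,-0.3]' && python3 -m inch '[0,0,0,0,0,-0.02,-0.3,0,0,0,0,0,-0.04,-0.3,0,0,0,0,0,-0.04,-0.3,0,0,0,0,0,-0.02,-0.3,0,0,0,0,0,0,1,0,0,0,0,0,0,1]'
python3 - <<'E'
from h import *
print(get_obs()["joint_positions"])
E
```

```text
time: 15.5
tool_pos: [476.0, -205.7, 102.9]
tcp_rot: [-3.139, -0.004, -0.05]
contact_force: [0.1, -0.2, -0.5]
grip_width: 59.3
finger_force: 0.0
time: 16.0
tool_pos: [475.7, -206.0, 199.4]
tcp_rot: [-3.14, -0.006, -0.05]
contact_force: [-0.8, -0.5, -1.2]
grip_width: 50.5
finger_force: 0.0
[-0.55919138  0.36192339  1.60644417  0.00471409  1.16880563  1.05955911]
```

```bash
cat >> h.py <<'E'
hh=-.05;RC=fr([np.cos(hh),np.sin(hh),0],-Z)
N0=np.array([524,-138,64.]);XC=np.array([np.cos(hh),np.sin(hh),0]);YC=np.array([-np.sin(hh),np.cos(hh),0])
nf=lambda X,h,y=4:N0+XC*X+YC*y+Z*(h+11)   # TCP for tip at height h above the nut axis, finger centre X
E
python3 -c "
from h import *
plan([(nf(58,100),RC),(nf(58,22),RC),(nf(40,22),RC),(nf(0,22),RC)])"
```

```text
turn/1.5 [-0.0011 -0.004   0.0001] deg0 shift/.8 [ 0.1285 -0.0929  0.0305] mm129
turn/1.5 [0. 0. 0.] deg0 shift/.8 [0.     0.     0.0975] mm78
turn/1.5 [0. 0. 0.] deg0 shift/.8 [-0.0225  0.      0.    ] mm18
turn/1.5 [0. 0. 0.] deg0 shift/.8 [-0.05 -0.    0.  ] mm40
```

```bash
python3 -m inch '[0,-0.004,0,0.0321,-0.0232,0.0076,1, 0,0,0,0.0321,-0.0232,0.0076,1, 0,0,0,0.0321,-0.0232,0.0076,1, 0,0,0,0.0321,-0.0232,0.0076,1, 0,0,0,0,0,0,1, 0,0,0,0,0,0.025,1, 0,0,0,0,0,0.025,1, 0,0,0,0,0,0.025,1, 0,0,0,0,0,0.0225,1, 0,0,0,0,0,0,1]' && python3 -m inch '[0,0,0,-0.0075,0,0,1, 0,0,0,-0.0075,0,0,1, 0,0,0,-0.0075,0,0,1, 0,0,0,0,0,0,1]'; python3 -c "
from h import *
plan([(nf(40,22),RC),(nf(0,22),RC)])"
```

```text
time: 16.83
tool_pos: [578.3, -135.6, 91.3]
tcp_rot: [-3.136, 0.011, -0.05]
contact_force: [-1.2, 0.0, -0.3]
grip_width: 0.7
finger_force: 0.0
time: 17.17
tool_pos: [566.6, -136.1, 99.8]
tcp_rot: [-3.141, -0.009, -0.05]
contact_force: [7.8, 1.7, 0.6]
grip_width: 0.2
finger_force: 4.1
turn/1.5 [-0.0007 -0.0058 -0.0002] deg1 shift/.8 [-0.0031  0.      0.0035] mm4
turn/1.5 [0. 0. 0.] deg0 shift/.8 [-0.05 -0.    0.  ] mm40
```

```bash
python3 -m inch '[0,0,0,-0.006,0,0.0007,1, 0,0,0,-0.006,0,0.0007,1, 0,0,0,-0.006,0,0.0007,1, 0,0,0,-0.006,0,0.0007,1, 0,0,0,-0.006,0,0.0007,1]' && python3 -m inch '[0,0,0,-0.006,0,0,1, 0,0,0,-0.006,0,0,1, 0,0,0,-0.006,0,0,1, 0,0,0,-0.005,0,0,1, 0,0,0,0,0,0,1]'; python3 -c "
from h import *
plan([(nf(0,22),RC)])"
```

```text
time: 17.58
tool_pos: [544.9, -136.6, 98.8]
tcp_rot: [3.139, -0.014, -0.05]
contact_force: [9.6, -2.2, 8.2]
grip_width: 0.4
finger_force: 4.9
time: 18.0
tool_pos: [526.8, -135.5, 97.9]
tcp_rot: [3.14, -0.015, -0.05]
contact_force: [13.1, -1.5, 0.8]
grip_width: 0.3
finger_force: 6.0
turn/1.5 [ 0.0013 -0.0098 -0.0003] deg1 shift/.8 [-0.0033 -0.0017  0.0011] mm3
```

```bash
python3 -m inch '[0,0,0,0.006,0,0,1, 0,0.01,0,0,0,-0.03,1, 0,0,0,0,0,-0.03,1, 0,0,0,0.025,0,0,1, 0,0,0,0.025,0,0,1, 0,0,0,0.025,0,0,1, 0,0,0,0,0,0,1, 0,0,0,0,0,0.03,1, 0,0,0,0,0,0.03,1, 0,0,0,0,0,0,1]' ; python3 -c "
from h import *
plan([(nf(62,18),RC),(nf(31.5,18),RC)])"
```

```text
time: 18.83
tool_pos: [584.0, -136.2, 91.6]
tcp_rot: [-3.138, -0.008, -0.05]
contact_force: [2.0, -0.1, -2.7]
grip_width: 0.4
finger_force: 0.9
turn/1.5 [-0.0027 -0.0055  0.0001] deg1 shift/.8 [ 0.0027  0.001  -0.0018] mm3
turn/1.5 [0. 0. 0.] deg0 shift/.8 [-0.0381  0.      0.    ] mm31
```

```bash
python3 -m inch '[0,0,0,-0.0055,0,0,1, 0,0,0,-0.0055,0,0,1,0,0,0,0,0,0,1]' && python3 -m inch '[0,0,0,-0.0055,0,0,1, 0,0,0,-0.0055,0,0,1, 0,0,0,-0.0055,0,0,1, 0,0,0,-0.0065,0,0,1,0,0,0,0,0,0,1]' && python3 -m inch '[0,0,0,0.012,0,0,1, 0,0.005,0,0,0,-0.03,1, 0,0,0,0,0,-0.03,1, 0,0,0,0,0,-0.04,1, 0,0,0,0,-0.03,-0.04,1, 0,0,0,0,-0.03,0,1, 0,0,0,0,-0.04,0,1, 0,0,0,0,-0.04,0,1,0,0,0,0,-0.04,0,1,0,0,0,0,0,0,1]'
python3 - <<'E'
from h import *
c=capture("top")["image"];s=capture("scene")["image"]
b=lambda i,x,y:cv2.resize(i[y:y+75,x:x+100,::-1],(400,300),interpolation=cv2.INTER_CUBIC)
cv2.imwrite("pics/n1.png",np.hstack([b(c,345,175),b(s,340,205)]))
E
```

```text
time: 19.08
tool_pos: [580.6, -136.5, 97.9]
tcp_rot: [-3.14, -0.023, -0.05]
contact_force: [9.1, 2.7, -1.8]
grip_width: 0.3
finger_force: 4.6
time: 19.5
tool_pos: [572.8, -136.5, 105.3]
tcp_rot: [3.139, -0.051, -0.051]
contact_force: [29.8, 9.7, 20.8]
grip_width: 0.3
finger_force: 15.2
time: 20.33
tool_pos: [573.1, 12.6, 209.3]
tcp_rot: [-3.137, -0.023, -0.046]
contact_force: [-0.2, 0.1, 0.1]
grip_width: 0.2
finger_force: 0.0
```

View pics/n1.png

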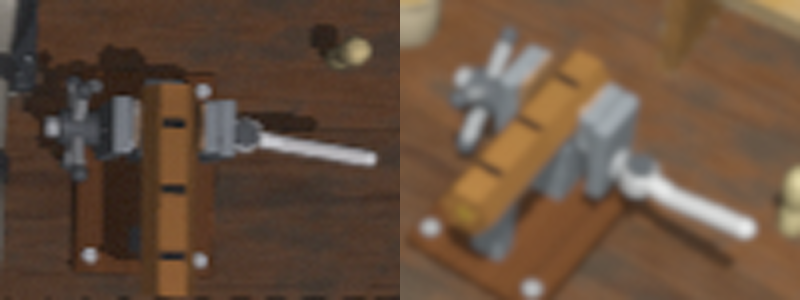

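The stick lies on the bed between the jaws with its grooves up, at crop (173,123), (172,188) and (171,256). The nut spokes stand about 45° fore and aft, at (80,90) and (78,172), so the nut is at about 2.3 rad. One more push on the rear spoke.

```bash
python3 -c "
from h import *
plan([(nf(59,100),RC),(nf(59,19),RC),(nf(31.5,19),RC)])"
```

```text
turn/1.5 [-0.0013 -0.0151  0.0018] deg1 shift/.8 [0.0211 0.181  0.0422] mm150
turn/1.5 [0. 0. 0.] deg0 shift/.8 [0.     0.     0.1012] mm81
turn/1.5 [0. 0. 0.] deg0 shift/.8 [-0.0344 -0.      0.    ] mm28
```

```bash
python3 -m inch '[0,-0.0151,0.0018,0,0,0,1, 0,0,0,0.0053,0.0452,0.0105,1, 0,0,0,0.0053,0.0452,0.0105,1, 0,0,0,0.0053,0.0452,0.0105,1, 0,0,0,0.0053,0.0452,0.0105,1, 0,0,0,0,0,0.034,1, 0,0,0,0,0,0.034,1, 0,0,0,0,0,0.033,1, 0,0,0,0,0,0,1, 0,0,0,0,0,0,1]' && python3 -c "
from h import *
plan([(nf(59,19),RC),(nf(31.5,19),RC)])"
```

```text
time: 21.27
tool_pos: [582.1, -138.5, 92.0]
tcp_rot: [-3.139, 0.004, -0.054]
contact_force: [0.4, -0.7, 0.3]
grip_width: 0.0
finger_force: 0.0
turn/1.5 [-0.002   0.0027 -0.0026] deg0 shift/.8 [ 0.0012 -0.002  -0.0025] mm3
turn/1.5 [0. 0. 0.] deg0 shift/.8 [-0.0344 -0.      0.    ] mm28
```

```bash
python3 -m inch '[0,0,0,-0.0055,0,0,1, 0,0,0,-0.0055,0,0,1, 0,0,0,-0.0055,0,0,1,0,0,0,0,0,0,1]' && python3 -m inch '[0,0,0,-0.0055,0,0,1, 0,0,0,-0.0055,0,0,1, 0,0,0,-0.0055,0,0,1, 0,0,0,0,0,0,1]'
```

```text
time: 21.6
tool_pos: [571.2, -137.1, 94.4]
tcp_rot: [-3.141, -0.004, -0.052]
contact_force: [2.9, -0.6, 1.6]
grip_width: 0.8
finger_force: 1.5
time: 21.93
tool_pos: [563.7, -137.7, 97.8]
tcp_rot: [3.139, -0.018, -0.052]
contact_force: [14.7, -1.0, 11.3]
grip_width: 0.3
finger_force: 7.8
```

```bash
python3 -m inch '[0,0,0,-0.005,0,0.002,1, 0,0,0,-0.005,0,0,1, 0,0,0,-0.003,0,0,1,0,0,0,0,0,0,1]'
```

```text
time: 22.27
tool_pos: [550.9, -137.4, 94.8]
tcp_rot: [3.139, -0.012, -0.052]
contact_force: [10.3, -3.0, 7.9]
grip_width: 0.9
finger_force: 5.0
```

```bash
python3 -m inch '[0,0,0,0.012,0,0,1, 0,0.005,0,0,0,-0.03,1, 0,0,0,0,0,-0.04,1, 0,0,0,0,0,-0.035,1,0,0,0.05,0,0,0,1,0,0,0.05,0,0,0,1,0,0,0,0,0,0,1]'
cat >> h.py <<'E'
O=N0-66*YC-64*Z
PIN=O+YC*(-78+4*2.9)
def lv(l,g=16,rad=68,z=83):
    h=-.05-l; x=np.array([np.cos(h),np.sin(h),0]); u=np.array([x[1],-x[0],0]) # u: lever direction outwards
    u=-np.sin(l)*XC-np.cos(l)*YC
    return PIN+u*rad+x*g+Z*(z-PIN[2]),fr(x,-Z)
E
python3 -c "
from h import *
print(PIN,lv(.155,26)[0])
plan([lv(.155,28,68,190),lv(.155,28),lv(.155,16)])
print('twist .05');plan([lv(.205)],*lv(.155))"
```

```text
time: 22.85
tool_pos: [555.4, -136.0, 175.9]
tcp_rot: [-3.139, -0.007, -0.205]
contact_force: [0.1, -0.0, 1.0]
grip_width: 0.6
finger_force: 0.0
[ 517.38275799 -270.23453448    0.        ] [ 528.99577671 -342.10342758   83.        ]
turn/1.5 [-0.002  -0.0046  0.0002] deg0 shift/.8 [ 0.0226  0.259  -0.0176] mm208
turn/1.5 [0. 0. 0.] deg0 shift/.8 [0.     0.     0.1338] mm107
turn/1.5 [0. 0. 0.] deg0 shift/.8 [-0.015 -0.     0.   ] mm12
twist .05
turn/1.5 [0.     0.     0.0333] deg3 shift/.8 [-0.0042  0.0011  0.    ] mm3
```

```bash
python3 -m inch '[0,-0.0046,0,0.0038,0.0432,-0.0029,1, 0,0,0,0.0038,0.0432,-0.0029,1, 0,0,0,0.0038,0.0432,-0.0029,1, 0,0,0,0.0038,0.0432,-0.0029,1, 0,0,0,0.0038,0.0432,-0.0029,1, 0,0,0,0.0038,0.0432,-0.0029,1, 0,0,0,0,0,0,1]' && python3 -m inch '[0,0,0,0,0,0.033,1, 0,0,0,0,0,0.033,1, 0,0,0,0,0,0.033,1, 0,0,0,0,0,0.033,1, 0,0,0,0,0,0,1, 0,0,0,0,0,0,1]'; python3 -c "
from h import *
plan([lv(.155,28),lv(.155,16)])"
```

```text
time: 23.43
tool_pos: [530.1, -349.0, 187.8]
tcp_rot: [-3.141, 0.001, -0.205]
contact_force: [-0.4, 0.6, 1.5]
grip_width: 0.5
finger_force: 0.0
time: 23.93
tool_pos: [530.9, -341.6, 81.3]
tcp_rot: [-3.137, 0.005, -0.201]
contact_force: [0.4, -0.3, 1.2]
grip_width: 0.4
finger_force: 0.0
turn/1.5 [-0.0034  0.0032  0.0028] deg0 shift/.8 [ 0.0003  0.0012 -0.0022] mm2
turn/1.5 [0. 0. 0.] deg0 shift/.8 [-0.015 -0.     0.   ] mm12
```

Approach the lever, then sweep it to about 0.6 rad.

```bash
cat > le.py <<'E'
from h import *
o=get_obs();l=-.05-o["tcp_rot"][2]; p,R=lv(l); d=R.inv().apply(o["tool_pos"]-p)
f=R.inv().apply(o["contact_force"]); print("tool l %.3f offset"%l,d.round(1),"force tool",f.round(1))
E
python3 -m inch '[0,0,0,-0.005,0.001,-0.001,1, 0,0,0,-0.005,0,-0.001,1, 0,0,0,-0.005,0,0,1, 0,0,0,0,0,0,1]'; python3 le.py;  python3 -m inch '[0,0,0.0333,-0.0042,0.0011,0,1, 0,0,0.0333,-0.0042,0.0011,0,1, 0,0,0.0333,-0.0042,0.0011,0,1, 0,0,0.0333,-0.0042,0.0011,0,1, 0,0,0.0333,-0.0042,0.0011,0,1, 0,0,0,0,0,0,1]'; python3 le.py;python3 -m inch '[0,0,0.0333,-0.0042,0.0011,0,1, 0,0,0.0333,-0.0042,0.0011,0,1, 0,0,0.0333,-0.0042,0.0011,0,1, 0,0,0.0333,-0.0042,0.0011,0,1, 0,0,0,0,0,0,1]'; python3 le.py
```

```text
time: 24.27
tool_pos: [520.6, -341.8, 85.9]
tcp_rot: [-3.14, -0.003, -0.203]
contact_force: [2.1, -0.8, 1.8]
grip_width: 0.2
finger_force: 1.5
tool l 0.153 offset [ 1.5  1.4 -2.9] force tool [ 2.2  0.3 -1.8]
time: 24.77
tool_pos: [503.5, -340.5, 85.5]
tcp_rot: [-3.139, -0.002, -0.454]
contact_force: [4.4, -0.3, 1.7]
grip_width: 0.0
finger_force: 1.9
tool l 0.404 offset [ 2.4  1.2 -2.5] force tool [ 4.  -1.6 -1.7]
time: 25.18
tool_pos: [490.1, -336.8, 85.1]
tcp_rot: [-3.139, -0.001, -0.653]
contact_force: [5.0, -0.3, 1.4]
grip_width: 0.4
finger_force: 1.7
tool l 0.603 offset [ 2.8  1.5 -2.1] force tool [ 4.2 -2.8 -1.4]
```

```bash
python3 -m inch '[0,0,0.0333,-0.0042,0.0011,0,1, 0,0,0.0333,-0.0042,0.0011,0,1, 0,0,0,0,0,0,1]'; python3 le.py;python3 -m inch '[0,0,0.0333,-0.0042,0.0011,0,1, 0,0,0.0333,-0.0042,0.0011,0,1, 0,0,0,0,0,0,1]'; python3 le.py;python3 -m inch '[0,0,0.0333,-0.0042,0.0011,0,1, 0,0,0.0333,-0.0042,0.0011,0,1, 0,0,0,0,0,0,1]'; python3 le.py
```

```text
time: 25.43
tool_pos: [483.7, -334.1, 85.0]
tcp_rot: [-3.139, -0.0, -0.753]
contact_force: [3.8, -0.9, 0.3]
grip_width: 0.4
finger_force: 1.7
tool l 0.703 offset [ 3.1  1.6 -2. ] force tool [ 3.4 -2.  -0.3]
time: 25.68
tool_pos: [477.6, -330.7, 84.9]
tcp_rot: [-3.139, 0.0, -0.853]
contact_force: [4.7, -1.6, 0.7]
grip_width: 0.4
finger_force: 1.6
tool l 0.803 offset [ 3.3  1.7 -1.9] force tool [ 4.3 -2.5 -0.7]
time: 25.93
tool_pos: [471.9, -326.6, 84.8]
tcp_rot: [-3.139, 0.0, -0.952]
contact_force: [4.1, -1.1, 1.8]
grip_width: 0.7
finger_force: 1.5
tool l 0.902 offset [ 3.5  1.8 -1.8] force tool [ 3.2 -2.7 -1.8]
```

```bash
python3 -m inch '[0,0,0.0333,-0.0042,0.0011,0,1, 0,0,0.0333,-0.0042,0.0011,0,1, 0,0,0,0,0,0,1]'; python3 le.py;python3 -m inch '[0,0,0.0333,-0.0042,0.0011,0,1, 0,0,0.0167,-0.0021,0.0006,0,1, 0,0,0,0,0,0,1]'; python3 le.py
python3 - <<'E'
from h import *
c=capture("top")["image"];s=capture("scene")["image"]
b=lambda i,x,y:cv2.resize(i[y:y+75,x:x+100,::-1],(400,300),interpolation=cv2.INTER_CUBIC)
cv2.imwrite("pics/n2.png",np.hstack([b(c,345,175),b(s,340,205)]))
E
```

```text
time: 26.18
tool_pos: [466.6, -322.1, 84.8]
tcp_rot: [-3.14, 0.001, -1.052]
contact_force: [3.7, -1.5, -0.2]
grip_width: 0.4
finger_force: 1.5
tool l 1.002 offset [ 3.8  1.9 -1.8] force tool [ 3.2 -2.5  0.2]
time: 26.43
tool_pos: [463.1, -318.6, 84.7]
tcp_rot: [-3.14, 0.001, -1.125]
contact_force: [3.8, -2.0, 0.2]
grip_width: 0.6
finger_force: 1.8
tool l 1.075 offset [ 4.2  1.9 -1.7] force tool [ 3.4 -2.6 -0.2]
```

View pics/n2.png

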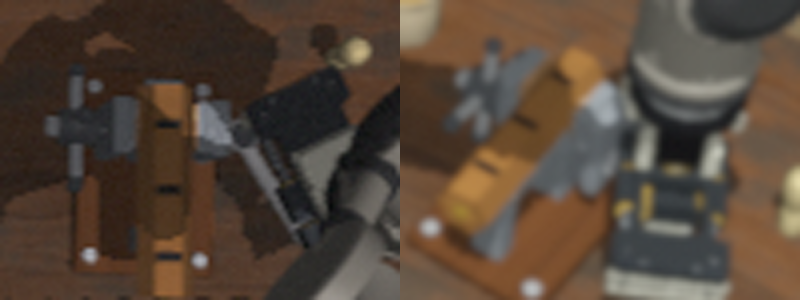

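The jaws now touch the stick on both sides (faces at crop x≈138 and 190). The nut spokes are almost horizontal at (75,72) and (75,187), which puts the nut at about 3.0 rad. Closing the lever.

```bash
python3 -m inch '[0,0,0.0333,-0.0042,0.0011,0,1, 0,0,0.0333,-0.0042,0.0011,0,1, 0,0,0.0333,-0.0042,0.0011,0,1,0,0,0.0333,-0.0042,0.0011,0,1, 0,0,0,0,0,0,1]'; python3 le.py;python3 -m inch '[0,0,0.0333,-0.0042,0.0011,0,1, 0,0,0.0333,-0.0042,0.0011,0,1, 0,0,0.0333,-0.0042,0.0011,0,1, 0,0,0.0333,-0.0042,0.0011,0,1, 0,0,0,0,0,0,1]'; python3 le.py
```

```text
time: 26.95
tool_pos: [454.6, -307.2, 84.6]
tcp_rot: [-3.141, 0.001, -1.327]
contact_force: [2.6, -2.0, 0.6]
grip_width: 0.6
finger_force: 1.6
tool l 1.277 offset [ 4.7  1.8 -1.6] force tool [ 2.5 -2.  -0.6]
time: 27.37
tool_pos: [448.8, -294.7, 84.6]
tcp_rot: [-3.141, 0.001, -1.527]
contact_force: [3.3, -3.2, 0.9]
grip_width: 0.6
finger_force: 1.7
tool l 1.477 offset [ 5.5  1.6 -1.6] force tool [ 3.3 -3.2 -0.9]
```

```bash
python3 -m inch '[0,0,0.0333,-0.0042,0.0011,0,1, 0,0,0.02,-0.0025,0.0007,0,1, 0,0,0,-0.002,0,0,1, 0,0,0,0,0,0,1]'; python3 le.py;python3 -m inch '[0,0,0,-0.004,0,0,1, 0,0,0,-0.004,0,0,1, 0,0,0,0,0,0,1]'; python3 le.py
```

```text
time: 27.7
tool_pos: [447.4, -289.7, 84.8]
tcp_rot: [-3.141, -0.002, -1.604]
contact_force: [1.2, -10.1, -1.5]
grip_width: 0.3
finger_force: 5.4
tool l 1.554 offset [ 5.8  1.3 -1.8] force tool [10.  -1.5  1.5]
time: 27.95
tool_pos: [447.5, -288.5, 85.3]
tcp_rot: [-3.139, -0.011, -1.602]
contact_force: [-3.8, -31.6, -6.9]
grip_width: 0.4
finger_force: 15.4
tool l 1.552 offset [ 4.4  1.3 -2.3] force tool [31.7  2.8  6.9]
```

```bash
python3 -m inch '[0,0,0,0.015,0,0,1, 0,0,0,0.03,0,0,1, 0,0,0,0.01,0,-0.04,1, 0,0,0,0.0,0,-0.045,1, 0,0,0,0.03,0,-0.045,1, 0,0,0,0.05,0,-0.02,1, 0,0,0,0.05,0,0,1, 0,0,0,0.05,0,0,1, 0,0,0,0,0,0,1, 0,0,0,0,0,0,1]'
python3 - <<'E'
from h import *
c=capture("top")["image"].astype(np.float32).mean(2);t0=cv2.cvtColor(cv2.imread("pics/top0.png"),cv2.COLOR_BGR2GRAY).astype(np.float32)
for l in (0,.155,.5,1,1.2,1.3,1.4,1.45,1.5,1.55,1.6):
    u=-np.sin(l)*XC-np.cos(l)*YC
    px=[proj("top",PIN+u*q+Z*(64+q*.27)) for q in range(45,90,5)]
    print(l,int(np.mean([cv2.getRectSubPix(c,(1,1),tuple(map(float,p)))[0,0] for p in px])),end="; ")
# stick vs. jaw: row profile through jaws at x=+10 clamp, z=116
print()
# nut spoke extents and column profile through the jaws, and rail/stick
for X in (5,12): print(X,[int(cv2.getRectSubPix(c,(1,1),tuple(map(float,proj("top",O+XC*X+YC*y+Z*112))))[0,0]) for y in range(40,-61,-4)])
E
```

```text
time: 28.78
tool_pos: [438.9, -467.9, 200.0]
tcp_rot: [3.138, 0.006, -1.608]
contact_force: [-0.3, 0.5, -0.3]
grip_width: 0.4
finger_force: 0.0
0 57; 0.155 59; 0.5 62; 1 58; 1.2 60; 1.3 61; 1.4 96; 1.45 139; 1.5 146; 1.55 122; 1.6 86; 
5 [107, 96, 76, 69, 58, 46, 42, 40, 31, 27, 25, 29, 39, 43, 43, 61, 76, 73, 72, 75, 73, 72, 73, 54, 49, 50]
12 [117, 125, 115, 115, 89, 47, 43, 50, 53, 51, 52, 51, 50, 42, 49, 71, 75, 73, 72, 75, 72, 57, 40, 49, 58, 49]
```

Run:
```python
from h import *
from itertools import product
c=capture("top")["image"].astype(np.float32).mean(2);t0=cv2.imread("pics/top0.png").astype(np.float32).mean(2)
def fit(im,ls,X):
    best=[]
    for n,l in product(np.arange(0,4.2,.15),ls):
        u=-np.sin(l)*XC-np.cos(l)*YC; v=np.array([u[1],-u[0],0]);P=O+XC*X+YC*(-78+4*n)
        S=lambda o,qs:np.mean([cv2.getRectSubPix(im,(1,1),tuple(map(float,proj("top",P+u*q+v*o+Z*(68+q*.25)))))[0,0] for q in qs])
        best.append((S(0,range(30,88,4))-.5*(S(8,range(30,88,4))+S(-8,range(30,88,4)))-.5*S(0,[98,102]),round(n,2),round(l,3)))
    return sorted(best)[-5:]
for X in (-3,0,3): print(X,"start",fit(t0,np.arange(0,.3,.03),X)[-2:],"now",fit(c,np.arange(1.36,1.6,.03),X)[-3:])
```

```text
-3 start [(np.float32(76.03909), np.float64(0.15), np.float64(0.12)), (np.float32(76.95355), np.float64(0.0), np.float64(0.12))] now [(np.float32(36.254925), np.float64(4.05), np.float64(1.42)), (np.float32(36.362427), np.float64(3.45), np.float64(1.45)), (np.float32(37.356888), np.float64(3.6), np.float64(1.45))]
0 start [(np.float32(77.931564), np.float64(0.15), np.float64(0.15)), (np.float32(78.31851), np.float64(0.0), np.float64(0.15))] now [(np.float32(29.887337), np.float64(4.2), np.float64(1.42)), (np.float32(30.476799), np.float64(3.75), np.float64(1.45)), (np.float32(30.634705), np.float64(3.6), np.float64(1.45))]
3 start [(np.float32(73.38573), np.float64(0.45), np.float64(0.21)), (np.float32(73.65744), np.float64(0.3), np.float64(0.21))] now [(np.float32(11.493965), np.float64(3.6), np.float64(1.45)), (np.float32(11.505245), np.float64(3.75), np.float64(1.45)), (np.float32(12.30011), np.float64(4.2), np.float64(1.42))]
```

```bash
python3 -m inch '[0,0,0,0,0,0,1,0,0,0,0,0,0,1,0,0,0,0,0,0,1,0,0,0,0,0,0,1,0,0,0,0,0,0,1,0,0,0,0,0,0,1]'; python3 -c "
from h import *
c=capture('top')['image'].astype(np.float32).mean(2)
for l in (1.3,1.4,1.5,1.6):
    u=-np.sin(l)*XC-np.cos(l)*YC
    print(l,np.mean([cv2.getRectSubPix(c,(1,1),tuple(map(float,proj('top',PIN+u*q+Z*(64+q*.27)))))[0,0] for q in range(45,90,5)]))
print(close_job())"
```

```text
time: 29.38
tool_pos: [440.7, -466.4, 201.7]
tcp_rot: [3.141, 0.003, -1.606]
contact_force: [0.1, -0.0, 0.2]
grip_width: 0.5
finger_force: 0.0
1.3 61.310738
1.4 99.59402
1.5 146.58667
1.6 86.86353
the job is handed in; nothing more can be done
None
```

The job is handed in: the stick lies grooved face up between the jaws, the nut is at about 3 rad and the lever stayed fully shut, but the clamping force was not measured (I estimate 40–50 N) and the lever's firm resistance half-way was not clearly felt.

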